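Seat the profile comb in the nut grinder's feed screw

ROBOT

A 6-joint arm with a two-finger parallel gripper is mounted at the origin on a cart in front of the work surface, level with it; the furniture and walls round the work are solid. World frame = base frame: x ahead of the robot, y to its left, z up, the work surface at z = 0. Lengths are in m, angles in degrees, forces in N, time in s.
With the tool pointing down it reaches from about 0.35 to 0.875 m from the base axis. Payload 4.2 kg.
Tool frame: the origin (TCP) lies on the centre line of the jaws, within the pads' length; the fingertips stand 19 mm ahead of it and the grasp point (between the pads) is the TCP; z points along the fingers, y is the line along which they close (so a half turn about z gives the same grasp; the last joint's range is limited). The gripper opens to 87 mm and grips with 3 to 60 N. Pads are 19 mm wide; open, the fingers measure 117 mm over their backs; the gripper's body (75 mm by 190 mm) begins 51 mm behind the grasp point.
Start: joints at [81.738, 22.042, 0.453, 0, -68.411, -14.817], TCP at [0.245, 0.575, 0.242] pointing down, gripper open.
Joint ranges: [-179.83, 179.83], [-69.29, 118.12], [-61.27, 80.66], [-181.25, 117.63], [-171.15, -9.14], [-177.46, 177.46]. Speed limits (degrees/s): [159.86, 159.86, 180, 180, 180, 180].

INTERFACE

Orientations are given as a 3x3 rotation matrix whose columns are the frame's x, y, z axes.
In Python, from station import sense, capture, finish_job, search_frame, masks_of gives the robot as it stands.
- The arm moves only by the tool drive_tool, never from a script. Its argument "rows" is a list of rows, each a list of 7 numbers: the opening in per cent of the stroke, from 0 (shut) to 100 (fully open), then the shift along the world's x, y, z in mm, then the turn, a rotation vector about the world's x, y, z in rad. In form: [[fingers, dx, dy, dz, wx, wy, wz], ...]. A call has 1 to 5 rows; each row shifts and turns the commanded pose from where the row before left it; what a row does not reach is not made up. A row lasts 1/12 s, in which the tool goes at most 41.7 mm and 7.16 degrees, less where a joint would pass 70% of its speed; a pose out of reach is approached as far as the arm can. A call is refused whole if a number of a shift passes 41.7 or a number of a turn 0.125, either way. A call with a gripper value outside its range is refused whole. The fingers move at their own pace and stop on an object; the grip force is fixed at half the most. Time passes only in rows, so rows that do not move let the fingers close. It gives the time, the measured TCP pose, the force, the opening and the grip force at its end, in the units of the state.
- sense(): the state, without advancing time (a new reading comes with each control period).
- capture(name): name is "scene" or "top" or "wrist"; returns a dict with "frame" (400x640x3 uint8, red, green, blue), "z_map" (400x640 float32, m along the optical axis (not along the pixel's ray), 0 where there is no reading), "fx", "fy", "cx", "cy" (pixels), "distortion" ([k1, k2, p1, p2, k3] as OpenCV has them; the pictures are not rectified), "R" (3x3) and "t" (3): a world point X has camera coordinates R X + t; the wrist camera has in their place "T_tool_cam" (4x4, takes a point from camera to tool coordinates, whose origin is the TCP and whose axes are the flange's). Camera axes: x right, y down, z forward; pixel columns grow to the right and rows downward; lengths in m; the calibration is good to about 2 mm. A picture is of the moment at which its call begins: read the wrist's pose just before it.
- finish_job(): hands the job in; it is judged then, once.
Trained networks look in a picture, given as the dict that the camera call returned (one of the last four; its "shot" number tells which), for a name from the list of things; names that differ only in an ending like _2 or _b are one class to them, and where a whole thing is asked for, a point or a joint stands for the part that bears it (a point fixed in the world has none). Each returns a list of dicts, best first, with "p" (0 to 1); they miss things now and then, are a little off and sometimes report something else, mostly with a low value. They report only what shows in the picture. A call takes as long as a camera call.
- search_frame(label, picture): "xy" ([column, row] in pixels, amid what is visible of it).
- masks_of(label, picture): "region" (400x640 bool, what is visible of it) and "xy" ([column, row] in pixels, amid what is visible of it).
The state is a dict: "time_s": time; "joints": joint angles; "joint_velocities": joint speeds; "effort": joint torques, N m; "tcp_pos": TCP position; "ee_rot": TCP orientation; "wrist_force": force on the tool from outside, world axes, zero at the start; "moment": the same for the moment, N m; "gripper_width": opening from 0.0 (shut) to 1.0 (fully open); "gripper_force": force on a finger pad.
Only numpy, scipy, OpenCV 4.12 (cv2) and the standard library are available. Lean on these libraries where they do the work, as an engineer would, in place of code of your own. Each camera call takes 0.05 s, during which the arm holds its last target. There are 200 camera calls.

TASK

The nut grinder is stripped for its wear check and its feed screw lies clamped in the grey rest. Take the profile comb whose tooth spacing fits the screw's thread, lay it flat on the rest's ledge and feel its teeth into the thread without forcing teeth that stand on the flights, until both end teeth touch bottom; hold it gently pressed against the screw for a moment to check that it sits flat and square. Then let go and leave it sitting there, and leave the other comb and the things around where they are.

Things in the scene. Friction and masses are not known exactly. Their poses are not given: they have to be found in the camera images.
- rest: Grey plastic inspection rest, fixed, 135 x 200 mm. Origin on the counter under it. +x points across its ledge towards the screw, y along the screw, z up. The screw's axis is parallel to y at x = +30, z = +34 mm. Two steel clamp caps hold the screw's ends at y = -86 and +86 mm; their tops are 52 mm above the counter.
- ledge (a point): Middle of the rest's flat metal-topped ledge, on its top, 31.5 mm above the counter (x = -35.5 mm of the rest; axes as the rest). The ledge is 79 mm deep (x) and 176 mm long (y), in front of the screw; a comb lies flat on it while its teeth mesh.
- feed_screw: Stainless feed screw, clamped: it does not turn or slide. Origin on its axis, mid-thread; axes as the rest (the frame is the saddles', so it does NOT tell how the screw is turned: where along y the grooves lie differs each time and must be seen or felt). Right-handed, pitch 20 mm, core diameter 30, crest 44, half-round flights 9 mm thick, gaps 11 mm; thread from y = -58 to +58 mm.
- groove_line (a point): Mid-thread point at the groove-bottom depth on the screw's ledge side, at axis height (x = -15 mm of feed_screw). Tooth tips that are fully home lie at x = 0 of this point's frame (axes as the rest); tips standing on the crests are at about x = -7 mm. Pressing with 5 to 10 N is plenty; 20 N is too much.
- comb_wide: Profile comb that fits the screw: steel leaf 5 mm thick, 78 mm wide (y), x from -20 to +27 mm, with 4 teeth 8.4 mm wide (corners rounded 1.5 mm), 20 mm apart, pointing to +x, tips at x = +35 mm. Loose, about 0.14 kg. Origin at the leaf's underside below the middle of its grip. Fully home and flat on the ledge, the origin is at x = -20, z = +31.5 mm of the rest.
- comb_wide_grip (a point): Point to pinch in comb_wide's upright black grip, 27 mm above the leaf's underside. The grip is 14 mm thick (y, the way to pinch), 30 mm long (x); its top is 43 mm above the leaf's underside. The leaf spreads 32 mm to each side below the fingers, its top 5 mm above its underside. Axes as the comb.
- comb_wide_left (a point): Tip of comb_wide's end tooth on its +y side, at half the leaf's thickness (35, 30, 2.5 mm from the comb's origin).
- comb_wide_right (a point): Tip of comb_wide's end tooth on its -y side (35, -30, 2.5 mm from the comb's origin).
- comb_narrow: The other comb, of the same size and make, but with 6 teeth 5.4 mm wide and 13 mm apart: it does not fit this screw. Loose; leave it alone. Origin as for comb_wide.
- hole_plate: Round steel hole plate of the grinder, 68 mm across, 7 mm thick, loose bystander. Origin at the centre of its underside.
- ring_nut: Aluminium ring nut of the grinder with six lugs, about 90 mm across, 20 mm high, loose bystander. Origin at the centre of its underside.
- jar_honey: Honey jar, 68 mm across, 112 mm high, loose bystander. Origin at the centre of its underside.
- order_pad: Spiral order pad, 100 x 74 x 15 mm, loose bystander. Origin at the centre of its underside.

How it is judged:
By the outcome, as a careful person would: the job done as asked, in the order asked, and still so for the second after the job is handed in, with the robot touching nothing.
It also fails if it takes over 64 s, if anything falls off the work surface, if the arm or the gripper's body presses on something with over 40 N, if the wrist force passes 120 N, or if a joint passes its speed limit or range.

## Working session

There is one attempt and no reset: what is moved stays moved. The work goes in short steps, Python scripts to look and compute and a tool call to move; the robot and the scene stay as the last step left them, time stands still between calls to the robot, and variables do not carry over. Pictures are saved under pics/ and viewed, at most 10 in all, crops included, and the job is handed in when it is done.

Besides the shell and the picture viewer there is one more tool, called after "Emit:" as name([rows], argument=value, ...), one row to a line, values as JSON. drive_tool: Moves the arm, as the interface text tells. Its arguments: {"type":"object","properties":{"rows":{"type":"array"}},"required":["rows"]}

```bash
mkdir -p pics; cat > h.py <<'E'
import numpy as np, cv2
from station import sense, capture, finish_job, search_frame, masks_of
def K(c): return np.array([[c['fx'],0,c['cx']],[0,c['fy'],c['cy']],[0,0,1.]])
def pose(c,s=None):
    """cam->world R,t"""
    if 'R' in c:
        R=np.array(c['R']);return R.T,-R.T@np.array(c['t'])
    T=np.array(c['T_tool_cam']);R=np.array(s['ee_rot']);return R@T[:3,:3],R@T[:3,3]+np.array(s['tcp_pos'])
def rays(c,uv):
    p=cv2.undistortPoints(np.array(uv,float).reshape(-1,1,2),K(c),np.array(c['distortion'],float))[:,0]
    return np.c_[p,np.ones(len(p))]
def cloud(c,mask,s=None):
    v,u=np.nonzero(mask&(c['z_map']>0)); R,t=pose(c,s)
    return (rays(c,np.c_[u,v])*c['z_map'][v,u][:,None])@R.T+t
def onz(c,uv,z,s=None):
    R,t=pose(c,s); d=rays(c,uv)@R.T
    return t+d*((z-t[2])/d[:,2])[:,None]
def proj(c,X,s=None):
    R,t=pose(c,s); X=(np.array(X,float)-t)@R
    return cv2.projectPoints(X,np.zeros(3),np.zeros(3),K(c),np.array(c['distortion'],float))[0][:,0]
E
python3 - <<'E'
from h import *
np.set_printoptions(precision=4,suppress=True)
s=sense();print(s)
for n in['scene','top','wrist']:
    c=capture(n); cv2.imwrite(f'pics/{n}0.png',c['frame'][:,:,::-1])
    for l in['rest','feed_screw','comb_wide','comb_narrow','comb_wide_grip','hole_plate','ring_nut','jar_honey','order_pad']:
        for m in masks_of(l,c)[:2]:
            P=cloud(c,m['region'],s)
            print(n,l,round(m['p'],2),m['xy'],m['region'].sum(),*( (np.median(P,0),P.min(0),P.max(0)) if len(P) else ()))
E
```

```text
{'time_s': 0.0, 'joints': array([ 81.7356,  22.09  ,   0.3799,  -0.0306, -68.4127, -14.8189]), 'joint_velocities': array([-0.1144, -0.0249, -0.009 ,  0.0674,  0.0118, -0.0248]), 'effort': array([  0.0002, -39.0669,  18.7408,   4.2199,   0.0112,  -0.0002]), 'tcp_pos': array([0.2448, 0.5745, 0.2405]), 'ee_rot': array([[ 0.9199, -0.3922, -0.0008],
       [-0.3923, -0.9199, -0.0021],
       [ 0.0001,  0.0022, -1.    ]]), 'wrist_force': array([ 0.3621,  0.0724, -0.5436]), 'moment': array([ 0.0466, -0.0107,  0.0391]), 'gripper_force': 0.0, 'gripper_width': 0.9992494790625659}
scene feed_screw 0.8 [313.9, 197.7] 472 [0.57   0.0311 0.0431] [ 0.5511 -0.0724 -0.005 ] [0.6317 0.1532 0.0622]
scene comb_wide 0.67 [350.0, 252.5] 322 [ 0.47   -0.2068  0.0051] [ 0.4446 -0.2419 -0.0035] [ 0.5139 -0.1596  0.0474]
scene comb_narrow 0.89 [389.0, 275.9] 386 [ 0.4735 -0.3387  0.0049] [ 0.4499 -0.3764 -0.0039] [ 0.5134 -0.2898  0.0462]
scene comb_wide_grip 0.77 [351.6, 255.3] 307 [ 0.4704 -0.2071  0.0052] [ 0.4474 -0.2413 -0.0035] [ 0.5139 -0.1623  0.0474]
scene hole_plate 0.52 [267.7, 164.8] 165 [0.6274 0
[... 1379 characters left out ...]
1 -0.0037] [0.6653 0.3433 0.0148]
top hole_plate 0.46 [182.3, 237.6] 770 [0.4218 0.4468 0.0117] [ 0.3655  0.3902 -0.0059] [0.4782 0.5045 0.0204]
top ring_nut 0.74 [217.9, 214.2] 261 [0.5139 0.3211 0.0189] [ 0.4754  0.2778 -0.0021] [0.5604 0.3634 0.0265]
top ring_nut 0.52 [310.5, 189.1] 584 [0.5772 0.0388 0.0476] [ 0.556  -0.0686  0.0031] [0.6037 0.1505 0.0619]
top jar_honey 0.92 [417.2, 160.7] 508 [ 0.6572 -0.2694  0.11  ] [ 0.6285 -0.3164 -0.0029] [ 0.7128 -0.2431  0.1189]
top order_pad 0.83 [183.3, 240.4] 781 [0.4219 0.4462 0.0116] [ 0.3655  0.3902 -0.0072] [0.4782 0.5045 0.0204]
wrist order_pad 0.76 [372.2, 14.4] 2140 [0.3939 0.447  0.0104] [ 0.3622  0.404  -0.0035] [0.4306 0.4931 0.0149]
```

```bash
python3 - <<'E'
import cv2
a=cv2.imread('pics/top0.png')[140:270,160:460]
cv2.imwrite('pics/v1.png',cv2.resize(a,(800,347),interpolation=cv2.INTER_CUBIC))
E
```

```text
(no output)
```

View pics/v1.png

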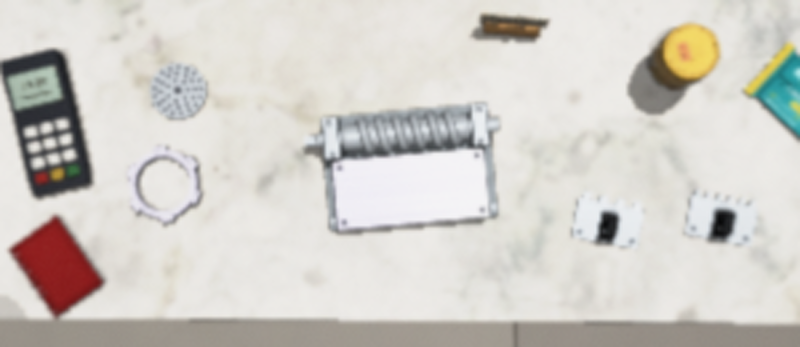

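The top view shows the rest at about (410,170), with a comb at (605,220) and another at (722,215). The left one looks like it has 4 teeth. The jar is at (685,55). I'll move above the left comb.

Emit:
drive_tool([
  [100,11,-39,0,0,0,0.017],
  [100,11,-39,0,0,0,0.017],
  [100,11,-39,0,0,0,0.017],
  [100,11,-39,0,0,0,0.017],
  [100,11,-39,0,0,0,0.017],
])

```text
time_s: 1.92
tcp_pos: [0.3001, 0.3781, 0.2416]
ee_rot: [[0.95, -0.311, 0.0], [-0.311, -0.95, 0.0], [0.0, -0.0, -1.0]]
wrist_force: [0.8, -0.5, 0.4]
gripper_width: 0.999
gripper_force: 0.0
```

Emit:
drive_tool([
  [100,11,-39,0,0,0,0.017],
  [100,11,-39,0,0,0,0.017],
  [100,11,-39,0,0,0,0.017],
  [100,11,-39,0,0,0,0.017],
  [100,11,-39,0,0,0,0.017],
])

```text
time_s: 2.33
tcp_pos: [0.3549, 0.1831, 0.242]
ee_rot: [[0.973, -0.229, 0.001], [-0.229, -0.973, 0.001], [0.001, -0.001, -1.0]]
wrist_force: [1.1, 1.1, 0.0]
gripper_width: 1.0
gripper_force: 0.0
```

Emit:
drive_tool([
  [100,11,-39,0,0,0,0.017],
  [100,11,-39,0,0,0,0.017],
  [100,11,-39,0,0,0,0.017],
  [100,11,-39,0,0,0,0.017],
  [100,11,-39,0,0,0,0.017],
])

```text
time_s: 2.75
tcp_pos: [0.41, -0.012, 0.2422]
ee_rot: [[0.989, -0.146, 0.002], [-0.146, -0.989, 0.001], [0.002, -0.001, -1.0]]
wrist_force: [0.9, 0.9, -0.5]
gripper_width: 1.001
gripper_force: 0.0
```

Emit:
drive_tool([
  [100,11,-39,0,0,0,0.017],
  [100,11,-39,0,0,0,0.017],
  [100,11,-39,0,0,0,0.017],
  [100,11,-39,0,0,0,0.017],
  [100,0,0,0,0,0,0],
])

```text
time_s: 3.17
tcp_pos: [0.4552, -0.1714, 0.2413]
ee_rot: [[0.996, -0.086, 0.0], [-0.086, -0.996, -0.002], [0.0, 0.002, -1.0]]
wrist_force: [1.3, 1.1, 0.4]
gripper_width: 0.998
gripper_force: 0.0
```

```bash
python3 - <<'E'
from h import *
np.set_printoptions(precision=4,suppress=True)
s=sense();print(s['tcp_pos'],s['ee_rot'],s['joints'])
c=capture('wrist'); cv2.imwrite('pics/w1.png',c['frame'][:,:,::-1]); print(c['T_tool_cam'],c['fx'])
for l in['comb_wide','comb_narrow','comb_wide_grip','comb_wide_left','comb_wide_right']:
    for m in masks_of(l,c)[:2]:
        P=cloud(c,m['region'],s); 
        print(l,round(m['p'],2),m['xy'],m['region'].sum())
        if len(P)<50: continue
        g=P[(P[:,2]>.035)]; f=P[(P[:,2]>.002)&(P[:,2]<.01)]
        print('  grip',len(g),np.median(g,0) if len(g) else '', cv2.minAreaRect((g[:,:2]*1e3).astype(np.float32)) if len(g)>5 else '')
        print('  leaf',cv2.minAreaRect((f[:,:2]*1e3).astype(np.float32)),np.median(f,0))
E
```

```text
[ 0.4552 -0.1714  0.2413] [[ 0.9963 -0.0863  0.0003]
 [-0.0863 -0.9963 -0.0016]
 [ 0.0004  0.0016 -1.    ]] [ -1.4005   8.4364 -18.4698   0.1027 -63.0755  86.4034]
[[ 0.0005 -0.9547 -0.2977  0.0828]
 [ 1.      0.0003  0.0005  0.0001]
 [-0.0004 -0.2977  0.9547 -0.1431]
 [ 0.      0.      0.      1.    ]] 297.2298254343022
comb_wide 0.65 [338.8, 158.0] 2437
  grip 302 [ 0.4738 -0.2021  0.0423] ((472.7710266113281, -202.33523559570312), (14.593252182006836, 29.81742286682129), 77.90756225585938)
  leaf ((479.8466796875, -203.76556396484375), (77.99913024902344, 54.868751525878906), 79.55484008789062) [ 0.4811 -0.2005  0.0051]
comb_narrow 0.93 [443.3, 146.1] 2517
  grip 344 [ 0.4782 -0.3327  0.0421] ((477.2045593261719, -334.15728759765625), (13.987707138061523, 30.26443862915039), 79.80206298828125)
  leaf ((484.2864990234375, -336.9368896484375), (79.35162353515625, 55.00151824951172), 79.78538513183594) [ 0.4882 -0.3267  0.005 ]
comb_wide_grip 0.6 [344.4, 158.6] 2440
  grip 301 [ 0.4739 -0.2021  0.0423] ((472.86541748046875, -202.35545349121094), (14.593252182006836, 29.624391555786133), 77.90756225585938)
  leaf ((479.9915771484375, -203.88006591796875), (77.87936401367188, 55.11073303222656), 79.46612548828125) [ 0.4812 -0.2013  0.0051]
comb_wide_left 0.91 [339.8, 158.5] 2403
  grip 306 [ 0.4736 -0.2021  0.0423] ((472.6881103515625, -202.3174591064453), (14.593252182006836, 29.987060546875), 77.90756225585938)
  leaf ((479.9620666503906, -203.8056182861328), (77.8813247680664, 55.11262130737305), 79.69014739990234) [ 0.4815 -0.2007  0.0051]
comb_wide_right 0.95 [341.5, 158.1] 2363
  grip 304 [ 0.4737 -0.2021  0.0423] ((472.7710266113281, -202.33523559570312), (14.593252182006836, 29.81742286682129), 77.90756225585938)
  leaf ((479.9903259277344, -203.60293579101562), (77.69693756103516, 54.04352569580078), 80.26596069335938) [ 0.4815 -0.2     0.0051]
```

View pics/w1.png

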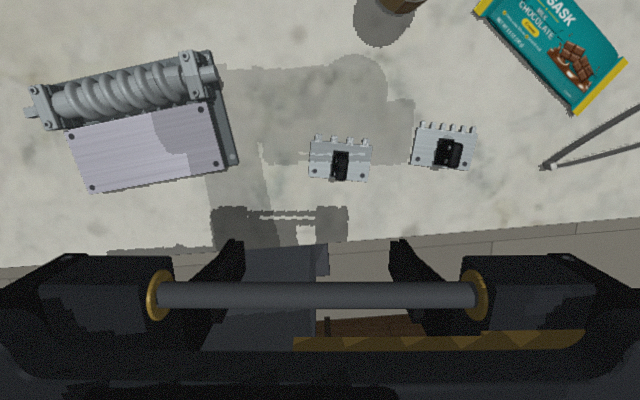

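The comb at (340,158) has 4 teeth, so it's the wide one; the comb at (443,146) is the narrow one. The wide comb's origin is at about (0.4727, -0.2024), yaw -10.4°. I'll descend to it.

Emit:
drive_tool([
  [100,4,-7,-25,0,0,-0.024],
  [100,4,-7,-28,0,0,-0.024],
  [100,4,-8,-28,0,0,-0.024],
  [100,5,-9,-28,0,0,-0.023],
  [80,0,0,-28,0,0,0],
])

```text
time_s: 3.88
tcp_pos: [0.4723, -0.1965, 0.1041]
ee_rot: [[0.985, -0.172, 0.003], [-0.172, -0.985, -0.001], [0.003, 0.0, -1.0]]
wrist_force: [1.4, 0.5, -0.5]
gripper_width: 0.97
gripper_force: 0.0
```

Emit:
drive_tool([
  [80,0,0,-10,0,0,0],
  [80,0,0,0,0,0,0],
  [80,0,0,0,0,0,0],
])

```text
time_s: 4.13
tcp_pos: [0.4716, -0.1963, 0.0953]
ee_rot: [[0.985, -0.172, 0.0], [-0.172, -0.985, -0.001], [0.001, 0.0, -1.0]]
wrist_force: [0.8, -0.3, 0.4]
gripper_width: 0.826
gripper_force: 0.0
```

```bash
python3 - <<'E'
from h import *
np.set_printoptions(precision=4,suppress=True)
s=sense();print(s['tcp_pos'],s['ee_rot'],s['wrist_force'],s['joint_velocities'])
c=capture('wrist'); cv2.imwrite('pics/w2.png',c['frame'][:,:,::-1])
for m in masks_of('comb_wide',c)[:2]:
        P=cloud(c,m['region'],s); 
        print(round(m['p'],2),m['xy'],m['region'].sum())
        if len(P)<50: continue
        g=P[(P[:,2]>.038)]; f=P[(P[:,2]>.002)&(P[:,2]<.01)]
        print('  grip',len(g),np.median(g,0) if len(g) else '', cv2.minAreaRect((g[:,:2]*1e3).astype(np.float32)) if len(g)>5 else '')
        print('  leaf',cv2.minAreaRect((f[:,:2]*1e3).astype(np.float32)),np.median(f,0))
E
```

```text
[ 0.4716 -0.1963  0.0953] [[ 0.9852 -0.1716  0.0004]
 [-0.1716 -0.9852 -0.0005]
 [ 0.0005  0.0004 -1.    ]] [ 0.7736 -0.305   0.3781] [-0.2981 -1.5754  1.5992  0.2926  0.1523  0.0527]
0.57 [326.7, 205.4] 5927
  grip 735 [ 0.4745 -0.2026  0.0423] ((473.61248779296875, -202.6240997314453), (13.860264778137207, 28.853527069091797), 80.0596923828125)
  leaf ((479.8998107910156, -203.82098388671875), (78.37376403808594, 55.70050811767578), 79.70037078857422) [ 0.482  -0.2041  0.005 ]
```

View pics/w2.png

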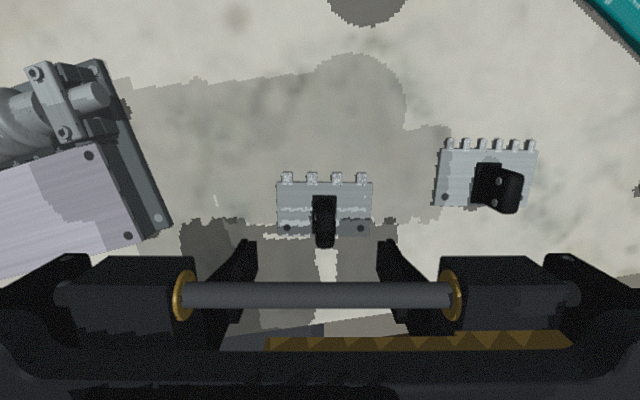

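The 4-tooth comb is at (325,205), with the grip between the fingers. I'll correct by (+1.5, -6) mm, go down and close.

Emit:
drive_tool([
  [80,1.5,-6,-20,0,0,-0.006],
  [80,0,0,-20,0,0,0],
  [80,0,0,-16,0,0,0],
  [80,0,0,-10,0,0,0],
  [80,0,0,0,0,0,0],
])

```text
time_s: 4.65
tcp_pos: [0.4721, -0.2028, 0.0281]
ee_rot: [[0.984, -0.18, -0.001], [-0.18, -0.984, 0.0], [-0.001, 0.0, -1.0]]
wrist_force: [-1.0, -0.6, 0.0]
gripper_width: 0.802
gripper_force: 0.0
```

Emit:
drive_tool([
  [0,0,0,0,0,0,0],
  [0,0,0,0,0,0,0],
  [0,0,0,0,0,0,0],
  [0,0,0,0,0,0,0],
  [0,0,0,0,0,0,0],
])

```text
time_s: 5.07
tcp_pos: [0.4729, -0.2031, 0.0293]
ee_rot: [[0.984, -0.18, 0.001], [-0.18, -0.984, -0.0], [0.001, -0.0, -1.0]]
wrist_force: [0.6, -0.0, -0.6]
gripper_width: 0.509
gripper_force: 0.0
```

Emit:
drive_tool([
  [0,0,0,0,0,0,0],
  [0,0,0,0,0,0,0],
  [0,0,0,0,0,0,0],
  [0,0,0,0,0,0,0],
])

```text
time_s: 5.4
tcp_pos: [0.4725, -0.2031, 0.0286]
ee_rot: [[0.984, -0.18, 0.0], [-0.18, -0.984, -0.0], [0.0, 0.0, -1.0]]
wrist_force: [-0.8, -0.5, 0.4]
gripper_width: 0.199
gripper_force: 0.0
```

Emit:
drive_tool([
  [0,0,0,0,0,0,0],
  [0,0,0,0,0,0,0],
  [0,0,0,0,0,0,0],
  [0,0,0,3,0,0,0],
  [0,0,0,10,0,0,0],
])

```text
time_s: 5.82
tcp_pos: [0.4711, -0.2028, 0.0405]
ee_rot: [[0.984, -0.18, -0.004], [-0.18, -0.984, 0.001], [-0.004, 0.0, -1.0]]
wrist_force: [-0.0, -0.5, -3.1]
gripper_width: 0.158
gripper_force: 30.0
```

Emit:
drive_tool([
  [0,0,0,20,0,0,0],
  [0,0,0,25,0,0,0],
  [0,0,0,30,0,0,0],
  [0,0,10,30,0,0,0],
  [0,0,20,10,0,0,0.03],
])

```text
time_s: 6.23
tcp_pos: [0.4749, -0.1743, 0.1618]
ee_rot: [[0.988, -0.151, 0.009], [-0.151, -0.989, -0.002], [0.009, 0.001, -1.0]]
wrist_force: [1.8, 0.3, -1.5]
gripper_width: 0.16
gripper_force: 30.0
```

Emit:
drive_tool([
  [0,2,25,0,0,0,0.035],
  [0,3,28,0,0,0,0.035],
  [0,3,28,0,0,0,0.035],
  [0,3,28,0,0,0,0.035],
  [0,3,28,0,0,0,0.035],
])

```text
time_s: 6.65
tcp_pos: [0.4862, -0.0348, 0.1574]
ee_rot: [[1.0, 0.026, 0.001], [0.026, -1.0, 0.0], [0.001, -0.0, -1.0]]
wrist_force: [0.2, 0.8, -1.3]
gripper_width: 0.159
gripper_force: 30.0
```

Emit:
drive_tool([
  [0,2,25,0,0,0,0.035],
  [0,2,20,0,0,0,0.02],
  [0,0,10,0,0,0,0],
  [0,0,0,0,0,0,0],
  [0,0,0,0,0,0,0],
])

```text
time_s: 7.07
tcp_pos: [0.4902, 0.0191, 0.1569]
ee_rot: [[0.997, 0.08, -0.0], [0.08, -0.997, -0.0], [-0.0, 0.0, -1.0]]
wrist_force: [-0.4, -1.2, -1.9]
gripper_width: 0.162
gripper_force: 30.0
```

```bash
python3 - <<'E'
from h import *
np.set_printoptions(precision=4,suppress=True)
s=sense();print(s['tcp_pos'],s['ee_rot'],s['wrist_force'],s['joint_velocities'],s['gripper_width'],s['gripper_force'])
c=capture('wrist'); cv2.imwrite('pics/w3.png',c['frame'][:,:,::-1]); np.save('w3.npy',dict(c=c,s=s),allow_pickle=True)
P=cloud(c,np.ones((400,640),bool),s)
h,e=np.histogram(P[:,2],np.arange(0,.17,.004));print(dict(zip(np.round(e,3),h)))
for l in['rest','feed_screw','comb_wide']:
  for m in masks_of(l,c)[:2]:
    Q=cloud(c,m['region'],s);print(l,round(m['p'],2),m['xy'],m['region'].sum(),np.median(Q,0))
E
```

```text
[0.4902 0.0191 0.1569] [[ 0.9968  0.0797 -0.0001]
 [ 0.0797 -0.9968 -0.    ]
 [-0.0001  0.     -1.    ]] [-0.3503 -1.1844 -1.945 ] [-1.3432  0.1489 -0.3282  0.022   0.1214  0.207 ] 0.1623046592211066 29.99958668835461
{np.float64(0.0): np.int64(57562), np.float64(0.004): np.int64(4303), np.float64(0.008): np.int64(4892), np.float64(0.012): np.int64(702), np.float64(0.016): np.int64(1287), np.float64(0.02): np.int64(534), np.float64(0.024): np.int64(221), np.float64(0.028): np.int64(10946), np.float64(0.032): np.int64(3333), np.float64(0.036): np.int64(950), np.float64(0.04): np.int64(1434), np.float64(0.044): np.int64(3016), np.float64(0.048): np.int64(3953), np.float64(0.052): np.int64(1932), np.float64(0.056): np.int64(118), np.float64(0.06): np.int64(0), np.float64(0.064): np.int64(0), np.float64(0.068): np.int64(0), np.float64(0.072): np.int64(0), np.float64(0.076): np.int64(0), np.float64(0.08): np.int64(0), np.float64(0.084): np.int64(0), np.float64(0.088): np.int64(0), np.float64(0.092): np.int64(0), np.float64(0.096): np.int64(0), np.float64(0.1): np.int64(0), np.float64(0.104): np.int64(0), np.float64(0.108): np.int64(0), np.float64(0.112): np.int64(0), np.float64(0.116): np.int64(0), np.float64(0.12): np.int64(0), np.float64(0.124): np.int64(6), np.float64(0.128): np.int64(331), np.float64(0.132): np.int64(5245), np.float64(0.136): np.int64(250), np.float64(0.14): np.int64(145), np.float64(0.144): np.int64(171), np.float64(0.148): np.int64(166), np.float64(0.152): np.int64(192), np.float64(0.156): np.int64(202), np.float64(0.16): np.int64(235), np.float64(0.164): np.int64(292)}
rest 0.93 [307.4, 130.3] 30367 [0.555  0.0324 0.0319]
feed_screw 0.87 [303.3, 105.6] 8459 [0.5797 0.0348 0.0481]
comb_wide 0.69 [317.4, 228.9] 6939 [0.5057 0.02   0.1335]
```

View pics/w3.png

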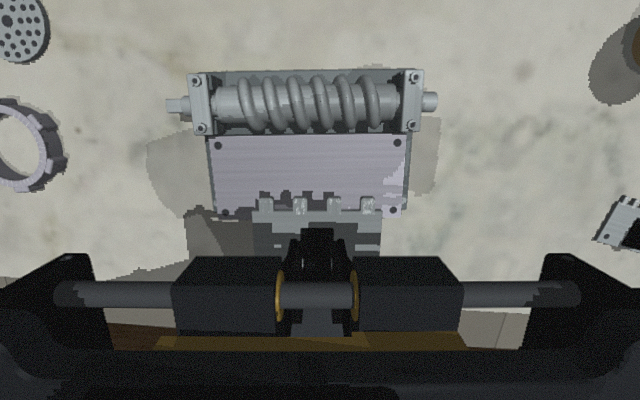

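The comb is in the hand with its teeth at (265–370, 205). The screw is at (305,105), the ledge below it is clear, and the narrow comb at (620,220) hasn't moved. Next I'll fit the screw's axis and helix phase, and the comb's pose in the hand.

```bash
cat > fit.py <<'E'
from h import *
from scipy.optimize import least_squares
np.set_printoptions(precision=4,suppress=True)
d=np.load('w3.npy',allow_pickle=True).item();c,s=d['c'],d['s']
P=cloud(c,np.ones((400,640),bool),s)*1e3
# ledge
L=P[(abs(P[:,2]-31.5)<2.5)&(P[:,0]>440)&(P[:,0]<620)&(abs(P[:,1]-35)<130)]
print('ledge z',np.median(L[:,2]),cv2.minAreaRect(L[:,:2].astype(np.float32)))
C=P[(abs(P[:,2]-52)<1.5)&(abs(P[:,1]-35)<130)]
ends=[C[C[:,1]>100],C[C[:,1]<-30]]
for e in ends: print('cap',len(e),cv2.minAreaRect(e[:,:2].astype(np.float32)),np.median(e[:,2]))
a=[np.array(cv2.minAreaRect(e[:,:2].astype(np.float32))[0]) for e in ends]
ctr=(a[0]+a[1])/2; yv=(a[0]-a[1]); print('sep',np.linalg.norm(yv)); yaw0=np.arctan2(-yv[0],yv[1]); print('ctr',ctr,'yaw',np.degrees(yaw0))
def loc(q,X):
    yw,xo,zo=q[:3]; R=np.array([[np.cos(yw),-np.sin(yw)],[np.sin(yw),np.cos(yw)]])
    xy=(X[:,:2]-ctr)@R; return xy[:,0]-xo,xy[:,1],X[:,2]-zo
def prof(u):
    u=(u+10)%20-10; return np.where(abs(u)<4.5,17.5+np.sqrt(np.maximum(20.25-u*u,0)),15)
x,y,z=loc([yaw0,0,34],P)
S=P[(abs(y)<52)&(abs(x)<24)&(z>3)]
def res(q):
    x,y,z=loc(q,S); phi=np.arctan2(x,z); u=y-20*phi/(2*np.pi)-q[3]
    return np.hypot(x,z)-prof(u)
best=min((least_squares(res,[yaw0,0,34,p],loss='soft_l1',diff_step=1e-3,x_scale=[.01,1,1,2]) for p in range(-10,10,2)),key=lambda r:r.cost)
q=best.x; r=res(q);print('fit yaw',np.degrees(q[0]),'xo,zo,phase_top',q[1:],'med|r|',np.median(abs(r)),len(S))
ex=np.array([np.cos(q[0]),np.sin(q[0])]);ey=np.array([-ex[1],ex[0]])
# crest at phi=-90: y=phase-5 ; groove = +10; comb origin = groove+10 -> y=phase-5 (mod 20)
yc=(q[3]-5+10)%20-10; org=ctr+ex*(q[1]-50)+ey*yc
print('comb origin local y',yc,'home target world',org,'yaw',np.degrees(q[0]))
# comb in hand, tool coords
T=(cloud(c,np.ones((400,640),bool),s)-s['tcp_pos'])@s['ee_rot']*1e3
M=T[(T[:,2]>20)&(T[:,2]<29)&(abs(T[:,1])<45)&(T[:,0]>-30)&(T[:,0]<45)]
print('leaf z tool',np.median(M[:,2]),'rect',cv2.minAreaRect(M[:,:2].astype(np.float32)))
t=M[M[:,0]>29.5]; 
for k in(-30,-10,10,30):
    w=t[abs(t[:,1]-k)<8]; print('tooth',k,len(w),np.percentile(w[:,0],95),w[:,1].min(),w[:,1].max(),w[:,1].mean())
E
python3 fit.py
```

```text
ledge z 31.480020817484466 ((538.8509521484375, 31.22730255126953), (128.9168701171875, 176.5283660888672), 5.4955363273620605)
cap 176 ((571.4591064453125, 120.29365539550781), (42.727603912353516, 8.036620140075684), 6.245575904846191) 51.93124214965629
cap 171 ((587.7171630859375, -50.433692932128906), (43.09154510498047, 9.03003215789795), 5.7421464920043945) 52.03283757374974
sep 171.4997139143852
ctr [579.5881  34.93  ] yaw 5.439769695274414
fit yaw 5.362995580789653 xo,zo,phase_top [  0.0451  34.0502 -12.6932] med|r| 0.4247629951034435 5838
comb origin local y 2.306763393096361 home target world [529.6364  32.5576] yaw 5.362995580789653
leaf z tool 23.560451661049775 rect ((14.662851333618164, 0.08523178100585938), (41.66228103637695, 78.49929809570312), 0.1495918482542038)
tooth -30 171 35.17678422884691 -34.27209864895808 -25.611534334138753 -29.60491374999869
tooth -10 159 35.22647046753667 -13.696718438924394 -5.9417146501632505 -9.77771022008908
tooth 10 160 35.22428707233821 6.269557056948721 14.090805502245514 10.093548545382518
tooth 30 171 35.25603436805948 25.743442034520694 34.127484384597565 29.746411863060935
```

The fit holds up: ledge z is 31.48 mm, axis z is 34.05 mm, cap separation is 171.5 mm, and the tips sit at tool x=35.2. The target for the comb's origin is (529.6, 32.6), yaw 5.4°. I'll approach from 20 mm back.

Emit:
drive_tool([
  [0,6,4,-15,0,0,0.007],
  [0,7,4,-20,0,0,0.007],
  [0,6.5,3.5,-20,0,0,0],
  [0,0,0,-20,0,0,0],
  [0,0,0,-7,0,0,0],
])

```text
time_s: 7.68
tcp_pos: [0.5084, 0.0293, 0.0719]
ee_rot: [[0.996, 0.091, -0.005], [0.091, -0.996, -0.001], [-0.005, 0.001, -1.0]]
wrist_force: [-0.2, -0.2, -2.1]
gripper_width: 0.158
gripper_force: 30.0
```

Emit:
drive_tool([
  [0,0,0,0,0,0,0],
  [0,0,0,0,0,0,0],
  [0,0,0,0,0,0,0],
])

```text
time_s: 7.93
tcp_pos: [0.5108, 0.0304, 0.0757]
ee_rot: [[0.996, 0.093, 0.002], [0.093, -0.996, 0.0], [0.002, -0.0, -1.0]]
wrist_force: [0.1, -0.5, -0.9]
gripper_width: 0.161
gripper_force: 30.0
```

```bash
python3 - <<'E'
from h import *
s=sense();c=capture('wrist');np.save('w3.npy',dict(c=c,s=s),allow_pickle=True)
print(s['tcp_pos'],s['ee_rot'],s['wrist_force'])
cv2.imwrite('pics/w4.png',c['frame'][:,:,::-1])
E
python3 fit.py
```

```text
[0.5107744  0.03038705 0.07573665] [[ 9.95667985e-01  9.29532610e-02  2.22598995e-03]
 [ 9.29524093e-02 -9.95670435e-01  4.83292203e-04]
 [ 2.26127597e-03 -2.74287445e-04 -9.99997406e-01]] [ 0.05948354 -0.47747995 -0.87451503]
ledge z 31.455768352962792 ((550.8360595703125, 30.461151123046875), (108.68791198730469, 208.20333862304688), 4.197243690490723)
cap 346 ((571.4949951171875, 120.40576171875), (43.7354621887207, 8.908562660217285), 5.375550746917725) 51.909070997227495
cap 349 ((587.9791259765625, -49.948944091796875), (43.67132568359375, 8.982074737548828), 6.707000255584717) 51.973059833826746
sep 171.1503793802017
ctr [579.7371  35.2284] yaw 5.526937566928414
fit yaw 5.534908321454382 xo,zo,phase_top [-0.2007 34.0492  6.8158] med|r| 0.4030628395042939 11426
comb origin local y 1.8157510009495752 home target world [529.5953  32.1937] yaw 5.534908321454382
leaf z tool 23.597280755568487 rect ((14.821773529052734, 0.14245223999023438), (78.1446762084961, 41.2606086730957), 89.9728775024414)
tooth -30 172 35.20361760869647 -34.42062105204719 -25.45682070006602 -29.5912903462441
tooth -10 161 35.24468286985936 -13.70329867882586 -5.932647485062073 -9.741819606455564
tooth 10 164 35.13076136154307 5.88396588818498 14.056603752393814 10.075333935810233
tooth 30 170 35.23473801672478 25.795049514366244 34.11905630758391 29.78625273488689
```

View pics/w4.png

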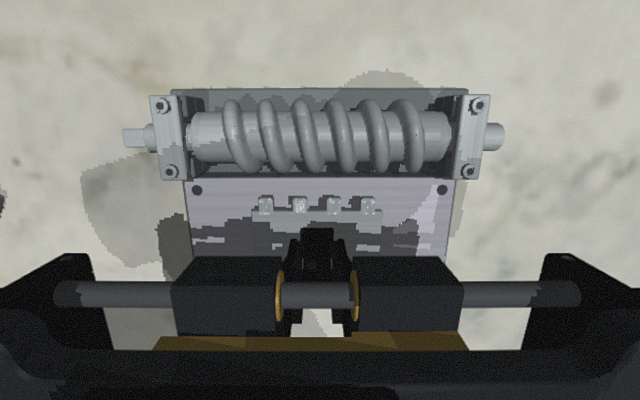

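The teeth at (265–370, 205) line up with the screw, the ledge is clear below, and both fits agree within 0.5 mm. Lowering onto the ledge.

Emit:
drive_tool([
  [0,0,0,-7,0,0,0.002],
  [0,0,0,-5,0,0,0],
  [0,0,0,-2,0,0,0],
  [0,0,0,0,0,0,0],
  [0,0,0,0,0,0,0],
])

```text
time_s: 8.4
tcp_pos: [0.5099, 0.0305, 0.0604]
ee_rot: [[0.995, 0.095, -0.0], [0.095, -0.995, -0.0], [-0.0, 0.0, -1.0]]
wrist_force: [1.3, -0.3, -1.2]
gripper_width: 0.156
gripper_force: 30.0
```

Emit:
drive_tool([
  [0,0,0,-0.5,0,0,0],
  [0,0,0,0,0,0,0],
  [0,0,0,0,0,0,0],
])

```text
time_s: 8.65
tcp_pos: [0.51, 0.0305, 0.06]
ee_rot: [[0.995, 0.095, 0.0], [0.095, -0.995, 0.0], [0.0, -0.0, -1.0]]
wrist_force: [-0.3, -0.7, -1.5]
gripper_width: 0.157
gripper_force: 30.0
```

Emit:
drive_tool([
  [0,0,0,-0.5,0,0,0],
  [0,0,0,0,0,0,0],
  [0,0,0,0,0,0,0],
])

```text
time_s: 8.9
tcp_pos: [0.51, 0.0305, 0.06]
ee_rot: [[0.995, 0.095, 0.0], [0.095, -0.995, -0.0], [0.0, 0.0, -1.0]]
wrist_force: [-2.2, -0.1, 5.4]
gripper_width: 0.158
gripper_force: 30.0
```

Emit:
drive_tool([
  [0,2,0.2,0.3,0,0,0],
  [0,4,0.4,0,0,0,0],
  [0,3,0.3,0,0,0,0],
  [0,1,0.1,0,0,0,0],
  [0,0,0,0,0,0,0],
])

```text
time_s: 9.32
tcp_pos: [0.5199, 0.0313, 0.06]
ee_rot: [[0.995, 0.095, -0.001], [0.095, -0.995, -0.0], [-0.001, 0.0, -1.0]]
wrist_force: [-3.8, -0.2, 5.2]
gripper_width: 0.155
gripper_force: 30.0
```

Emit:
drive_tool([
  [0,1,0.1,0,0,0,0],
  [0,1,0.1,0,0,0,0],
  [0,0,0,0,0,0,0],
  [0,0,0,0,0,0,0],
])

```text
time_s: 9.65
tcp_pos: [0.5217, 0.0314, 0.06]
ee_rot: [[0.995, 0.095, -0.001], [0.095, -0.995, -0.001], [-0.001, 0.0, -1.0]]
wrist_force: [-4.0, -0.1, 5.0]
gripper_width: 0.157
gripper_force: 30.0
```

Emit:
drive_tool([
  [0,0.6,0.05,0,0,0,0],
  [0,0.6,0.05,0,0,0,0],
  [0,0,0,0,0,0,0],
  [0,0,0,0,0,0,0],
])

```text
time_s: 9.98
tcp_pos: [0.5227, 0.0315, 0.06]
ee_rot: [[0.995, 0.095, -0.001], [0.095, -0.995, -0.001], [-0.001, 0.0, -1.0]]
wrist_force: [-3.8, 0.5, 5.4]
gripper_width: 0.16
gripper_force: 30.0
```

Emit:
drive_tool([
  [0,0.5,0.06,0,0,0,0],
  [0,0.5,0.06,0,0,0,0],
  [0,0,0,0,0,0,0],
])

```text
time_s: 10.23
tcp_pos: [0.5237, 0.0316, 0.06]
ee_rot: [[0.995, 0.095, -0.001], [0.095, -0.995, -0.001], [-0.001, 0.0, -1.0]]
wrist_force: [-3.0, 0.0, 6.5]
gripper_width: 0.157
gripper_force: 30.0
```

Emit:
drive_tool([
  [0,0.5,0.06,0,0,0,0],
  [0,0.5,0.06,0,0,0,0],
  [0,0,0,0,0,0,0],
])

```text
time_s: 10.48
tcp_pos: [0.5247, 0.0317, 0.06]
ee_rot: [[0.995, 0.095, -0.001], [0.095, -0.995, -0.001], [-0.001, 0.0, -1.0]]
wrist_force: [-3.3, -0.2, 6.4]
gripper_width: 0.155
gripper_force: 30.0
```

Emit:
drive_tool([
  [0,0.6,0.06,0,0,0,0],
  [0,0.6,0.06,0,0,0,0],
  [0,0,0,0,0,0,0],
])

```text
time_s: 10.73
tcp_pos: [0.5259, 0.0318, 0.06]
ee_rot: [[0.995, 0.095, -0.001], [0.095, -0.995, -0.001], [-0.001, 0.0, -1.0]]
wrist_force: [-4.4, -0.3, 6.4]
gripper_width: 0.159
gripper_force: 30.0
```

Emit:
drive_tool([
  [0,0.6,0.06,0,0,0,0],
  [0,0.6,0.06,0,0,0,0],
  [0,0,0,0,0,0,0],
])

```text
time_s: 10.98
tcp_pos: [0.5271, 0.0319, 0.06]
ee_rot: [[0.995, 0.095, -0.001], [0.095, -0.995, -0.001], [-0.001, 0.0, -1.0]]
wrist_force: [-4.5, -0.7, 5.5]
gripper_width: 0.156
gripper_force: 30.0
```

Emit:
drive_tool([
  [0,0.5,0.05,0,0,0,0],
  [0,0.5,0.05,0,0,0,0],
  [0,0,0,0,0,0,0],
])

```text
time_s: 11.23
tcp_pos: [0.5281, 0.032, 0.06]
ee_rot: [[0.995, 0.095, -0.001], [0.095, -0.995, -0.001], [-0.002, 0.0, -1.0]]
wrist_force: [-3.9, -1.2, 6.1]
gripper_width: 0.155
gripper_force: 30.0
```

Emit:
drive_tool([
  [0,0.3,0.03,0,0,0,0],
  [0,0.3,0.03,0,0,0,0],
  [0,0,0,0,0,0,0],
])

```text
time_s: 11.48
tcp_pos: [0.5285, 0.0321, 0.06]
ee_rot: [[0.995, 0.095, -0.002], [0.095, -0.995, -0.001], [-0.002, 0.001, -1.0]]
wrist_force: [-4.4, 0.2, 5.8]
gripper_width: 0.162
gripper_force: 30.0
```

```bash
python3 -c "
from h import *
s=sense();print(s['wrist_force'],s['moment'],s['tcp_pos'])"
```

```text
[-4.35698303  0.18049891  5.83003992] [-0.08412723  1.2019832   0.05859883] [0.52854325 0.03206547 0.05999327]
```

Emit:
drive_tool([
  [0,0.3,0.03,0,0,0,0],
  [0,0,0,0,0,0,0],
  [0,0,0,0,0,0,0],
])

```text
time_s: 11.73
tcp_pos: [0.5288, 0.0321, 0.06]
ee_rot: [[0.995, 0.095, -0.002], [0.095, -0.995, -0.001], [-0.002, 0.001, -1.0]]
wrist_force: [-4.1, -0.3, 7.0]
gripper_width: 0.158
gripper_force: 30.0
```

Emit:
drive_tool([
  [0,0.3,0.03,0,0,0,0],
  [0,0,0,0,0,0,0],
  [0,0,0,0,0,0,0],
])

```text
time_s: 11.98
tcp_pos: [0.5291, 0.0321, 0.06]
ee_rot: [[0.995, 0.095, -0.002], [0.095, -0.995, -0.001], [-0.002, 0.001, -1.0]]
wrist_force: [-4.7, -0.4, 7.0]
gripper_width: 0.157
gripper_force: 30.0
```

Emit:
drive_tool([
  [0,0.3,0.03,0,0,0,0],
  [0,0,0,0,0,0,0],
  [0,0,0,0,0,0,0],
])

```text
time_s: 12.23
tcp_pos: [0.5294, 0.0321, 0.06]
ee_rot: [[0.995, 0.095, -0.002], [0.095, -0.995, -0.001], [-0.002, 0.001, -1.0]]
wrist_force: [-4.3, 0.3, 6.4]
gripper_width: 0.158
gripper_force: 30.0
```

Emit:
drive_tool([
  [0,0.3,0.03,0,0,0,0],
  [0,0,0,0,0,0,0],
  [0,0,0,0,0,0,0],
])

```text
time_s: 12.48
tcp_pos: [0.5294, 0.0321, 0.06]
ee_rot: [[0.995, 0.095, -0.002], [0.095, -0.995, -0.001], [-0.002, 0.001, -1.0]]
wrist_force: [-4.6, -0.3, 6.6]
gripper_width: 0.151
gripper_force: 30.0
```

Emit:
drive_tool([
  [0,0.3,0.03,0,0,0,0],
  [0,0,0,0,0,0,0],
  [0,0,0,0,0,0,0],
])

```text
time_s: 12.73
tcp_pos: [0.5295, 0.0321, 0.06]
ee_rot: [[0.995, 0.095, -0.003], [0.095, -0.995, -0.001], [-0.003, 0.001, -1.0]]
wrist_force: [-4.9, 0.7, 7.5]
gripper_width: 0.158
gripper_force: 30.0
```

Emit:
drive_tool([
  [0,0.2,0.02,0,0,0,0],
  [0,0,0,0,0,0,0],
  [0,0,0,0,0,0,0],
])

```text
time_s: 12.98
tcp_pos: [0.5295, 0.0321, 0.0601]
ee_rot: [[0.995, 0.095, -0.003], [0.095, -0.995, -0.001], [-0.003, 0.001, -1.0]]
wrist_force: [-5.4, -0.3, 8.7]
gripper_width: 0.156
gripper_force: 30.0
```

```bash
python3 -c "
from h import *
s=sense();print(s['wrist_force'],s['moment'],s['tcp_pos'],s['ee_rot'])"
```

```text
[-5.38941293 -0.30874753  8.68687078] [0.07861594 1.75138202 0.01656642] [0.52949504 0.03213964 0.06006693] [[ 9.95494709e-01  9.47612538e-02 -3.25394935e-03]
 [ 9.47587633e-02 -9.95499847e-01 -9.11532782e-04]
 [-3.32568407e-03  5.99085846e-04 -9.99994290e-01]]
```

Emit:
drive_tool([
  [0,0,0,0.3,0,-0.003,0],
  [0,0,0,0,0,0,0],
  [0,0,0,0,0,0,0],
])

```text
time_s: 13.23
tcp_pos: [0.5294, 0.0321, 0.06]
ee_rot: [[0.996, 0.095, -0.0], [0.095, -0.996, -0.001], [-0.0, 0.001, -1.0]]
wrist_force: [-5.1, -0.7, 6.8]
gripper_width: 0.156
gripper_force: 30.0
```

Emit:
drive_tool([
  [0,0.3,0.03,0,0,0,0],
  [0,0,0,0,0,0,0],
  [0,0,0,0,0,0,0],
])

```text
time_s: 13.48
tcp_pos: [0.5295, 0.0321, 0.06]
ee_rot: [[0.996, 0.095, -0.001], [0.095, -0.996, -0.001], [-0.001, 0.001, -1.0]]
wrist_force: [-6.4, 0.6, 7.2]
gripper_width: 0.155
gripper_force: 30.0
```

```bash
python3 -c "
from h import *
s=sense();print(s['wrist_force'],s['moment'],s['tcp_pos'],s['ee_rot'])"
```

```text
[-6.37634413  0.60092942  7.24729941] [0.14077004 1.74833549 0.06102849] [0.52948269 0.0321419  0.06002737] [[ 9.95513668e-01  9.46121501e-02 -1.03824114e-03]
 [ 9.46110944e-02 -9.95513784e-01 -1.02282353e-03]
 [-1.13035490e-03  9.20005673e-04 -9.99998938e-01]]
```

Emit:
drive_tool([
  [0,0.2,0.02,0.3,0,-0.001,0],
  [0,0,0,0,0,0,0],
  [0,0,0,0,0,0,0],
])

```text
time_s: 13.73
tcp_pos: [0.5295, 0.0321, 0.06]
ee_rot: [[0.996, 0.094, -0.001], [0.094, -0.996, -0.001], [-0.001, 0.001, -1.0]]
wrist_force: [-6.8, 1.1, 6.0]
gripper_width: 0.155
gripper_force: 30.0
```

Emit:
drive_tool([
  [0,0.3,0.03,0,0,0,0],
  [0,0,0,0,0,0,0],
  [0,0,0,0,0,0,0],
])

```text
time_s: 13.98
tcp_pos: [0.5295, 0.0321, 0.06]
ee_rot: [[0.996, 0.094, -0.001], [0.094, -0.996, -0.001], [-0.001, 0.001, -1.0]]
wrist_force: [-6.1, -0.2, 7.2]
gripper_width: 0.161
gripper_force: 30.0
```

```bash
python3 - <<'E'
from h import *
s=sense();c=capture('wrist');np.save('w3.npy',dict(c=c,s=s),allow_pickle=True)
print(s['wrist_force'],s['moment'],s['tcp_pos'],s['ee_rot'])
cv2.imwrite('pics/w5.png',cv2.resize(c['frame'][80:260,140:500,::-1],(800,400),interpolation=cv2.INTER_CUBIC))
E
python3 fit.py
```

```text
[-6.06185369 -0.19252542  7.15789812] [0.29750229 1.88202582 0.03481847] [0.52948327 0.03212818 0.06002659] [[ 0.99553683  0.09436645 -0.00118032]
 [ 0.09436507 -0.99553697 -0.00117144]
 [-0.0012856   0.00105483 -0.99999862]]
ledge z 31.439331530663235 ((538.8641967773438, 35.86248779296875), (129.32159423828125, 225.65493774414062), 5.4375739097595215)
cap 384 ((571.5012817382812, 120.20906829833984), (44.39507293701172, 8.439099311828613), 4.596445083618164) 51.90407972564623
cap 387 ((587.74169921875, -50.29030227661133), (44.394081115722656, 8.633554458618164), 5.362997531890869) 51.9203832675387
sep 171.27109074912335
ctr [579.6215  34.9594] yaw 5.441125360901717
fit yaw 12.561285445235537 xo,zo,phase_top [-14.0959 112.5325  -1.9627] med|r| 17.83655060665498 41013
comb origin local y -6.9627429985695555 home target world [518.5741  14.2235] yaw 12.561285445235537
leaf z tool 23.603972698506112 rect ((15.314676284790039, -0.05889892578125), (89.86819458007812, 41.7847785949707), 89.7835464477539)
tooth -30 138 35.71766701193897 -37.86761766529191 -27.05113970779943 -32.76173724293105
tooth -10 141 35.917196108712844 -17.458795865574043 -6.025920529772018 -11.460861384193908
tooth 10 152 35.80643872776287 2.755571642529022 14.022121999198129 9.288069106283103
tooth 30 145 35.20544601383944 24.122263618899538 33.9077692504754 29.636413251792284
```

View pics/w5.png

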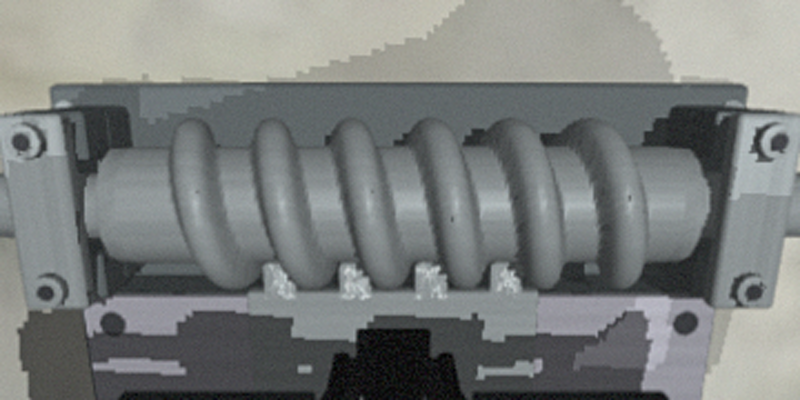

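The teeth at (275–510, 280) sit in the grooves. I'll press a little more, ease the downward force, then hold.

Emit:
drive_tool([
  [0,0.3,0.03,0.3,0,-0.001,0],
  [0,0,0,0,0,0,0],
  [0,0.3,0.03,0.2,0,0,0],
  [0,0,0,0,0,0,0],
])

```text
time_s: 14.37
tcp_pos: [0.5295, 0.0321, 0.06]
ee_rot: [[0.996, 0.094, -0.001], [0.094, -0.996, -0.001], [-0.002, 0.001, -1.0]]
wrist_force: [-6.5, 0.9, 4.5]
gripper_width: 0.157
gripper_force: 30.0
```

Emit:
drive_tool([
  [0,0.3,0.03,0.2,0,-0.001,0],
  [0,0,0,0,0,0,0],
  [0,0,0,0,0,0,0],
])

```text
time_s: 14.62
tcp_pos: [0.5295, 0.0321, 0.0601]
ee_rot: [[0.996, 0.094, -0.001], [0.094, -0.996, -0.001], [-0.001, 0.001, -1.0]]
wrist_force: [-7.8, 1.3, 3.2]
gripper_width: 0.155
gripper_force: 30.0
```

```bash
python3 -c "
from h import *
s=sense();print(s['wrist_force'],s['moment'],s['tcp_pos'],s['ee_rot'])"
```

```text
[-7.75217259  1.34851813  3.22853198] [0.3632709  2.07303412 0.03827021] [0.52953711 0.03213647 0.06006566] [[ 0.99557084  0.09400798 -0.00109924]
 [ 0.09400643 -0.99557063 -0.00138126]
 [-0.00122422  0.00127181 -0.99999844]]
```

Emit:
drive_tool([
  [0,0.1,0.01,0,0,0,0],
  [0,0,0,0,0,0,0],
  [0,0,0,0,0,0,0],
  [0,0,0,0,0,0,0],
  [0,0,0,0,0,0,0],
])

```text
time_s: 15.03
tcp_pos: [0.5295, 0.0321, 0.0601]
ee_rot: [[0.996, 0.094, -0.001], [0.094, -0.996, -0.001], [-0.001, 0.001, -1.0]]
wrist_force: [-6.3, 0.8, 4.3]
gripper_width: 0.158
gripper_force: 30.0
```

Emit:
drive_tool([
  [0,0,0,0,0,0,0],
  [0,0,0,0,0,0,0],
  [0,0,0,0,0,0,0],
  [0,0,0,0,0,0,0],
  [0,0,0,0,0,0,0],
])

```text
time_s: 15.45
tcp_pos: [0.5295, 0.0321, 0.0601]
ee_rot: [[0.996, 0.094, -0.001], [0.094, -0.996, -0.001], [-0.001, 0.001, -1.0]]
wrist_force: [-6.8, 1.4, 4.1]
gripper_width: 0.154
gripper_force: 30.0
```

Emit:
drive_tool([
  [0,0,0,0,0,0,0],
  [0,0,0,0,0,0,0],
  [0,0,0,0,0,0,0],
  [0,0,0,0,0,0,0],
  [0,0,0,0,0,0,0],
])

```text
time_s: 15.87
tcp_pos: [0.5295, 0.0321, 0.0601]
ee_rot: [[0.996, 0.094, -0.001], [0.094, -0.996, -0.001], [-0.001, 0.001, -1.0]]
wrist_force: [-7.4, 1.1, 4.3]
gripper_width: 0.158
gripper_force: 30.0
```

Emit:
drive_tool([
  [25,0,0,0,0,0,0],
  [30,0,0,0,0,0,0],
  [40,0,0,0,0,0,0],
  [50,0,0,0,0,0,0],
  [50,0,0,0,0,0,0],
])

```text
time_s: 16.28
tcp_pos: [0.5332, 0.0328, 0.0611]
ee_rot: [[0.995, 0.095, 0.007], [0.095, -0.995, 0.0], [0.007, 0.0, -1.0]]
wrist_force: [-1.1, -0.8, -0.9]
gripper_width: 0.435
gripper_force: 0.0
```

Emit:
drive_tool([
  [50,0,0,0,0,0,0],
  [50,0,0,0,0,0,0],
  [50,0,0,0,0,0,0],
])

```text
time_s: 16.53
tcp_pos: [0.5328, 0.0328, 0.0611]
ee_rot: [[0.995, 0.095, 0.006], [0.095, -0.995, 0.0], [0.006, 0.001, -1.0]]
wrist_force: [0.5, -0.2, -0.0]
gripper_width: 0.495
gripper_force: 0.0
```

Released with no load on the wrist. Rising, then looking.

Emit:
drive_tool([
  [50,0,0,8,0,0,0],
  [50,0,0,15,0,0,0],
  [50,0,0,20,0,0,0],
  [50,0,0,25,0,0,0],
  [50,0,0,25,0,0,0],
])

```text
time_s: 16.95
tcp_pos: [0.5324, 0.0326, 0.1555]
ee_rot: [[0.995, 0.095, 0.005], [0.095, -0.995, -0.0], [0.005, 0.001, -1.0]]
wrist_force: [0.6, -0.3, -0.0]
gripper_width: 0.498
gripper_force: 0.0
```

Emit:
drive_tool([
  [50,-25,0,10,0,0,0],
  [50,-25,0,0,0,0,0],
  [50,-10,0,0,0,0,0],
  [50,0,0,0,0,0,0],
  [50,0,0,0,0,0,0],
])

```text
time_s: 17.37
tcp_pos: [0.473, 0.0329, 0.1648]
ee_rot: [[0.995, 0.096, 0.007], [0.096, -0.995, 0.0], [0.007, 0.001, -1.0]]
wrist_force: [0.5, 0.3, -0.2]
gripper_width: 0.506
gripper_force: 0.0
```

```bash
python3 - <<'E'
from h import *
np.set_printoptions(precision=2,suppress=True)
s=sense();c=capture('wrist');np.save('w3.npy',dict(c=c,s=s),allow_pickle=True)
print(s['tcp_pos'],s['wrist_force'])
yaw=np.radians(5.45);ex=np.array([np.cos(yaw),np.sin(yaw)]);ey=np.array([-ex[1],ex[0]])
P=cloud(c,np.ones((400,640),bool),s)*1e3
xy=P[:,:2]-[579.65,35.0];l=np.c_[xy@ex+30,xy@ey,P[:,2]]
f=l[(abs(l[:,2]-36.5)<1.2)&(l[:,0]<7.5)&(l[:,0]>-60)&(abs(l[:,1])<60)]
print('leaf in rest frame',cv2.minAreaRect(f[:,:2].astype(np.float32)),np.percentile(f,[2,50,98],axis=0))
for k in(-30,-10,10,30):
    w=f[abs(f[:,1]-2-k)<8]; print(k,np.median(w[:,2]))
g=l[(l[:,2]>70)&(l[:,2]<77)&(abs(l[:,1])<40)&(l[:,0]<0)&(l[:,0]>-50)]; print('grip',cv2.minAreaRect(g[:,:2].astype(np.float32)),np.median(g[:,2]))
cv2.imwrite('pics/w6.png',c['frame'][:,:,::-1])
E
```

```text
[0.47 0.03 0.16] [ 0.48  0.31 -0.22]
leaf in rest frame ((-16.386449813842773, 1.8539161682128906), (46.91400146484375, 78.0431900024414), 0.10053001344203949) [[-38.85 -35.75  35.42]
 [-13.63   3.91  36.47]
 [  6.22  39.36  37.56]]
-30 36.4964098026776
-10 36.457942048712276
10 36.461608272780666
30 36.465095026598334
grip ((-19.953624725341797, 1.5384321212768555), (29.68877601623535, 13.471003532409668), 0.04485432803630829) 73.80871348512758
```

View pics/w6.png

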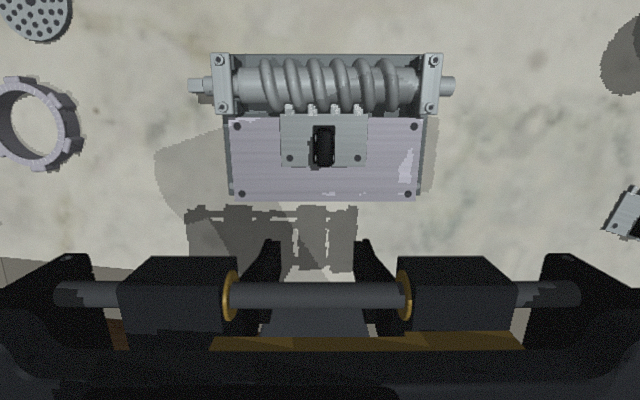

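The comb at (323,140) sits flat: its top is at 36.47 mm all along. It's square within 0.1°, its grip is at rest x = -19.95 mm against a home of -20, and the gripper is clear. Handing in.

```bash
python3 -c "
from station import finish_job
print(finish_job())"
```

```text
the job is handed in; nothing more can be done
None
```

The wide (4-tooth) comb is fully home in the feed screw's thread: flat, square to within 0.1° and released. I held it pressed against the screw at about 7 N for over a second, touched nothing else, and handed the job in at about 17 s.

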